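# Seat the red-ringed enlarger lens in the lens stage

## Task

Fit the enlarger lens with the red ring into the grey lens stage: turn its board so that the key goes into the notch, set it down gently into the pocket and see that it lies fully home and flat in its seat, then let go. Do not let the lens fall or tip over, and leave the blue-ringed lens and the loupe where they stand.

Things in the scene. Friction and masses are not known exactly. Their poses are not given: they have to be found in the camera images.
- red_lens: Lens with a RED top ring, upright on a black board, one rigid piece, 0.25 kg. Round barrel 44 mm across (grip it), top 66 mm above the board's underside. Board 72 x 72 x 6 mm; a key lug (14 mm wide, white patch on top) sticks out 24 mm from the middle of its +x edge. Origin: barrel axis, half-way up the barrel, 36 mm above the board's underside. z up, x towards the lug.
- seat (a point): Centre of the pocket floor, 6 mm above the table, in a fixed grey stage 164 x 164 mm, rim 13 mm above the floor. Pocket 90 x 90 mm; lug notch in its +x side 36 mm wide, ending 69 mm from the centre (white bar on the rim beyond). Walls upright for 5 mm, then sloping out 5 mm up to the rim. z up, x to the notch. Home: lens origin 36 mm above this, x along x; it fits only one way.
- blue_lens: Another lens of the same shape, size and axes as red_lens but with a BLUE ring round its top; not wanted, to be left where it stands. Origin 36 mm above its board's underside, on the barrel's axis.
- loupe: Small black loupe with a clear skirt standing on the table, 47 mm in diameter, 42 mm high; not wanted, to be left where it stands. Origin at the centre of its underside.
Things that resemble listed ones, but are neither listed nor needed, are in the scene too. There is more than one size of the part that bears seat; the job needs the larger.

How it is judged:
By the outcome, as a careful person would: the job done as asked, in the order asked, and still so for the second after the job is handed in, with the robot touching nothing.
It also fails if it takes over 32 s, if anything falls off the work surface, if the arm or the gripper's body presses on something with over 40 N, if the wrist force passes 120 N, or if a joint passes its speed limit or range.

## Robot

A 6-joint arm with a two-finger parallel gripper is mounted at the origin on a cart in front of the work surface, level with it; the furniture and walls round the work are solid. World frame = base frame: x ahead of the robot, y to its left, z up, the work surface at z = 0. Lengths are in m, angles in rad, forces in N, time in s.
With the tool pointing down it reaches from about 0.25 to 0.775 m from the base axis. Payload 4 kg.
Tool frame: the origin (TCP) lies midway between the tips of the shut fingers; the grasp point (between the pads) lies 19 mm behind it (robot.tcp_to_grasp is the distance from the TCP to the grasp point, in m); z points along the fingers, y is the line along which they close (so a half turn about z gives the same grasp; the last joint's range is limited). The gripper opens to 94 mm and grips with 3 to 60 N. Pads are 16 mm wide; open, the fingers measure 119 mm over their backs; the gripper's body (75 mm by 177 mm) begins 78 mm behind the grasp point.
Start: joints at [-1.421, 0.087, 1.371, -0, 1.684, -0.103], TCP at [0.138, -0.533, 0.206] pointing down, gripper open.
Joint ranges: [-3.1, 3.1], [-0.76, 2.03], [0.27, 2.55], [-1.08, 4.22], [0.17, 2.65], [-2.57, 2.57]. Speed limits (rad/s): [2.79, 2.79, 3.14, 3.14, 3.14, 3.14].

## Interface

Orientations are given as [roll, pitch, yaw] about the fixed x, y, z axes, in that order (R = Rz(yaw) Ry(pitch) Rx(roll)).
In Python, from bench import robot, viewer gives the robot as it stands. The module is installed in compiled form; this text tells all that it offers.
- The arm moves only by the shell command python3 -m handwheel 'ROWS' [OPENING]. ROWS is JSON, a list of rows, each a list of 6 numbers: the shift along the tool's x, y, z in units of 0.2 m (1.0 is 0.2 m), then the turn, a rotation vector about the tool's x, y, z in units of 30 degrees (1.0 is 30 degrees). In form: [[x, y, z, wx, wy, wz], ...]. A call has 1 to 10 rows; each row is the pose to reach, as a shift and turn from the pose commanded when the call began, along the tool's axes at that moment; what a row does not reach only later rows make up. A row lasts 1/12 s, in which the tool goes at most 41.7 mm and 7.16 degrees, less where a joint would pass 70% of its speed; a pose out of reach is approached as far as the arm can. A call with a number of a shift or a turn outside -1 to 1 is refused whole. A call with a gripper value outside its range is refused whole. OPENING is the gripper's target within -1 to 1 (shut at 1, half-way at 0, fully open at -1), set as the call begins (- or left out, the last holds). The fingers move at their own pace and stop on an object; the grip force is fixed at half the most. Time passes only in rows, so rows that repeat a pose let the fingers close. It gives the time, the measured TCP pose, the force, the opening and the grip force at its end, in the units of the state.
- robot.get_obs(): the state, without advancing time (a new reading comes with each control period).
- viewer.snapshot(name): name is "scene" or "top" or "wrist"; returns the picture (480x640x3 uint8, red, green, blue); there is no depth.
- viewer.calibration(name): a dict with "fx", "fy", "cx", "cy" (pixels), "R" (3x3) and "t" (3): a world point X has camera coordinates R X + t. Camera axes: x right, y down, z forward; pixel columns grow to the right and rows downward; lengths in m; the calibration is good to about 2 mm. A picture is of the moment at which its call begins: read the wrist's pose just before it. calibration takes no time and is no camera call; for the wrist camera it gives the pose at the moment of the call.
- robot.close_job(): hands the job in; it is judged then, once.
The state is a dict: "time": time; "joint_positions": joint angles; "qvel": joint speeds; "joint_torque": joint torques, N m; "tool_pos": TCP position; "ee_rot": TCP orientation; "wrist_force": force on the tool from outside, world axes, zero at the start; "wrist_torque": the same for the moment, N m; "width": finger opening in m; "finger_force": force on a finger pad.
Only numpy, scipy, OpenCV 4.12 (cv2) and the standard library are available. Lean on these libraries where they do the work, as an engineer would, in place of code of your own. Each camera call takes 0.05 s, during which the arm holds its last target. There are 200 camera calls.

## Working session

There is one attempt and no reset: what is moved stays moved. The work goes in short steps, Python scripts to look and compute and a shell command to move; the robot and the scene stay as the last step left them, time stands still between calls to the robot, and variables do not carry over. Pictures are saved under pics/ and viewed, at most 10 in all, crops included, and the job is handed in when it is done.

```bash
mkdir -p pics
cat > h.py <<'E'
import numpy as np, cv2
from bench import robot, viewer
def ray(c,px,z):
    K=c; R=np.array(K["R"]); t=np.array(K["t"])
    d=R.T@np.array([(px[0]-K["cx"])/K["fx"],(px[1]-K["cy"])/K["fy"],1.0]); o=-R.T@t
    s=(z-o[2])/d[2]; return o+s*d
def proj(c,X):
    p=np.array(c["R"])@np.array(X)+np.array(c["t"]); return c["fx"]*p[0]/p[2]+c["cx"],c["fy"]*p[1]/p[2]+c["cy"]
def save(img,n): cv2.imwrite(n,img[:,:,::-1])
E
python3 - <<'E'
from h import *
for n in("top","scene"):
    save(viewer.snapshot(n),f"pics/{n}0.png")
    c=viewer.calibration(n);print(n,c["fx"],-np.array(c["R"]).T@np.array(c["t"]))
print(robot.get_obs())
E
```

```text
top 556.4127914546006 [0.33066011 0.10399209 0.99181399]
scene 525.0747060177176 [0.06523374 0.82672728 0.42252381]
{'time': 0.1, 'joint_positions': array([-1.42108178e+00,  8.78619623e-02,  1.37205579e+00, -4.28619734e-05,
        1.68360617e+00, -1.03098376e-01]), 'qvel': array([-0.00044866, -0.0023451 , -0.00407765,  0.00118252, -0.00096685,
        0.00094603]), 'joint_torque': array([ 1.93194464e-03, -3.41253304e+01, -3.03301656e+01,  7.19885551e-02,
        3.04621970e-02, -9.24843152e-05]), 'tool_pos': array([ 0.13748003, -0.53204121,  0.2044557 ]), 'ee_rot': array([-3.13966726e+00, -1.56384526e-04,  2.52807988e-01]), 'wrist_force': array([ 0.44335198,  0.1187528 , -0.15533816]), 'wrist_torque': array([ 0.02634983, -0.01893102, -0.03059878]), 'finger_force': 0.0, 'width': 0.09378753207713846}
```

View pics/top0.png

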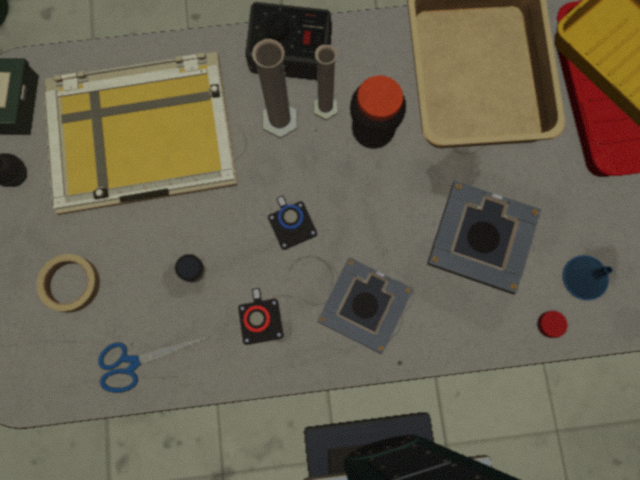

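View pics/scene0.png

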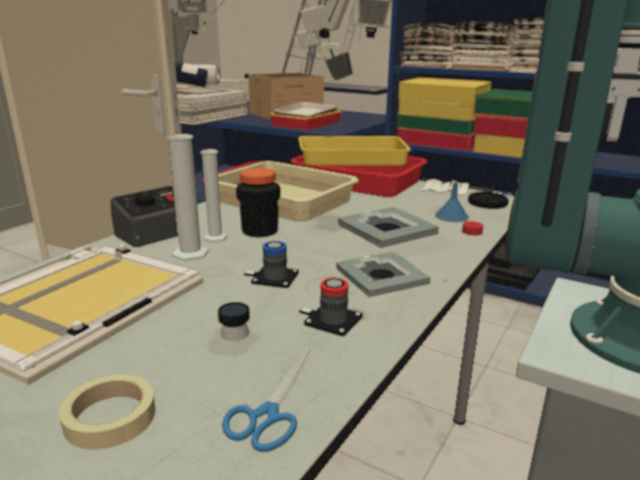

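Top view: the red-ringed lens is at (257,319) with its lug at (257,294). Possible confusions are the blue lens (290,217), the red cap (553,323), the orange-lidded jar (380,97) and the loupe (189,268). There are two stages, a small one at (366,306) and a larger one at (484,238). I choose the red ring at (257,319) and the stage at (484,238), then measure both and check them in a crop.

Run:
```python
from h import *
im=cv2.imread("pics/top0.png"); c=viewer.calibration("top")
hsv=cv2.cvtColor(im,cv2.COLOR_BGR2HSV); H,S,V=[hsv[...,i].astype(int) for i in range(3)]
def win(m,x0,x1,y0,y1):
    o=np.zeros(m.shape,np.uint8); o[y0:y1,x0:x1]=m[y0:y1,x0:x1]*255; return o
def big(m):
    return max(cv2.findContours(m,cv2.RETR_EXTERNAL,cv2.CHAIN_APPROX_NONE)[0],key=cv2.contourArea)
red=big(win(((H<8)|(H>172))&(S>130)&(V>80),230,290,290,350))
(rx,ry),rr=cv2.minEnclosingCircle(red); L=ray(c,(rx,ry),.066); print("red ring px",rx,ry,rr,"world",L, "diam", 2*rr*(c_z:=.926)/c["fx"])
wh=big(win((S<50)&(V>150),245,270,285,303)); M=cv2.moments(wh); w=(M["m10"]/M["m00"],M["m01"]/M["m00"]); W=ray(c,w,.006)
d=W-L; print("lug",w,W,"dist",np.hypot(*d[:2]),"yaw",np.degrees(np.arctan2(d[1],d[0])))
blk=big(win((V<60),225,295,285,350)); 
print("board rect",cv2.minAreaRect(blk))
for nm,(x0,x1,y0,y1) in dict(big=(415,555,170,305),small=(310,420,250,360)).items():
    m=win((H>95)&(H<125)&(S>35)&(V>60),x0,x1,y0,y1)
    k=big(m); r=cv2.minAreaRect(k); b=cv2.boxPoints(r); P=np.array([ray(c,p,.019) for p in b])
    print(nm,r,"sides",[np.linalg.norm(P[i]-P[i-1]) for i in range(4)],"ctr",P.mean(0),"edge ang",[np.degrees(np.arctan2(*(P[i]-P[i-1])[[1,0]])) for i in range(4)])
crop=np.hstack([cv2.resize(im[280:355,215:305],(400,333),interpolation=2),cv2.resize(im[175:300,420:550],(400,333),interpolation=2)])
cv2.imwrite("pics/crop.png",crop)
```

```text
red ring px 256.28570556640625 318.28570556640625 13.795251846313477 world [0.42129085 0.2045194  0.066     ] diam 0.04591700049271273Traceback (most recent call last):
  File "<stdin>", line 10, in <module>
  File "<stdin>", line 7, in big
ValueError: max() iterable argument is empty
```

Run:
```python
from h import *
im=cv2.imread("pics/top0.png"); c=viewer.calibration("top")
hsv=cv2.cvtColor(im,cv2.COLOR_BGR2HSV); H,S,V=[hsv[...,i].astype(int) for i in range(3)]
def win(m,x0,x1,y0,y1):
    o=np.zeros(m.shape,np.uint8); o[y0:y1,x0:x1]=m[y0:y1,x0:x1]*255; return o
def big(m):
    return max(cv2.findContours(m,cv2.RETR_EXTERNAL,cv2.CHAIN_APPROX_NONE)[0],key=cv2.contourArea)
L=np.array([.4213,.2045,.066])
m=(S<60)&(V>135)
for nm,(x0,x1,y0,y1) in dict(lug=(248,268,285,302),bar=(482,512,185,205)).items():
    print(nm,V[y0:y1,x0:x1].max())
    k=win(V>0.85*V[y0:y1,x0:x1].max(),x0,x1,y0,y1);M=cv2.moments(k,True);w=(M["m10"]/M["m00"],M["m01"]/M["m00"])
    W=ray(c,w,.006 if nm=="lug" else .019); print(nm,w,W,M["m00"])
    if nm=="lug": d=W-L; print("dist",np.hypot(*d[:2]),"yaw",np.degrees(np.arctan2(d[1],d[0])))
for nm,(x0,x1,y0,y1) in dict(big=(415,555,170,305),small=(310,420,250,360)).items():
    k=big(win((H>95)&(H<125)&(S>35)&(V>60),x0,x1,y0,y1)); r=cv2.minAreaRect(k); b=cv2.boxPoints(r); P=np.array([ray(c,p,.019) for p in b])
    print(nm,r,"sides",[round(np.linalg.norm(P[i]-P[i-1]),3) for i in range(4)],"ctr",P.mean(0),"ang",[round(np.degrees(np.arctan2(*(P[i]-P[i-1])[[1,0]])),1) for i in range(4)])
crop=np.hstack([cv2.resize(im[280:355,215:305],(400,333),interpolation=2),cv2.resize(im[175:300,420:550],(400,333),interpolation=2)])
cv2.imwrite("pics/crop.png",crop)
```

```text
lug 144
lug (256.0967741935484, 293.35483870967744) [0.47116922 0.20718172 0.006     ] 31.0
dist 0.04994127149880735 yaw 3.0781223306039935
bar 139
bar (496.9310344827586, 195.89655172413794) [ 0.59442343 -0.24742845  0.019     ] 29.0
big ((481.0, 269.0), (0.0, 0.0), 0.0) sides [np.float64(0.0), np.float64(0.0), np.float64(0.0), np.float64(0.0)] ctr [ 0.46457645 -0.19421054  0.019     ] ang [np.float64(0.0), np.float64(0.0), np.float64(0.0), np.float64(0.0)]
small ((369.0, 345.0), (0.0, 0.0), 0.0) sides [np.float64(0.0), np.float64(0.0), np.float64(0.0), np.float64(0.0)] ctr [0.35694497 0.02125432 0.019     ] ang [np.float64(0.0), np.float64(0.0), np.float64(0.0), np.float64(0.0)]
```

View pics/crop.png

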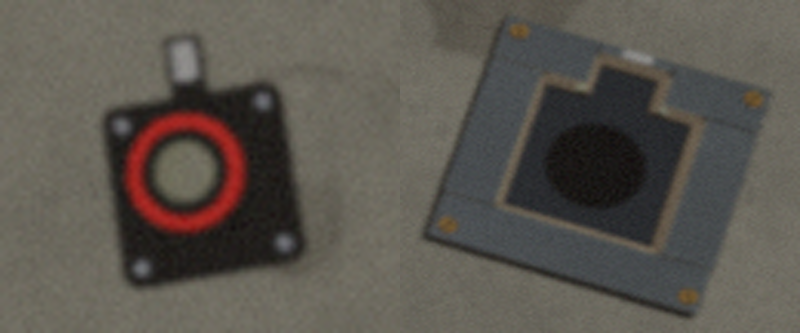

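The crop confirms the choice: a red ring on a black board with its white lug towards image-up, and the larger stage with its pocket, notch and white bar. The stage's brass screws are at px (459,187), (535,212), (514,286) and (436,259). Next I measure the stage and work out the approach.

```bash
cat >> h.py <<'E'
from scipy.spatial.transform import Rotation as Ro
def go(target,yaw,frm=None):
    o=robot.get_obs(); R=Ro.from_euler("xyz",o["ee_rot"]); p=o["tool_pos"]
    print("t",round(o["time"],2),"pos",p.round(4),"rpy",np.degrees(o["ee_rot"]).round(2),"F",o["wrist_force"].round(1),"w",round(o["width"],4))
    d=R.inv().apply(np.array(target)-p)/.2
    w=(R.inv()*Ro.from_euler("xyz",[180,0,yaw],degrees=True)).as_rotvec(degrees=True)/30
    print("units",d.round(3),w.round(3))
E
python3 - <<'E'
from h import *
c=viewer.calibration("top")
P=np.array([ray(c,p,.019) for p in [(459,187),(535.4,211.8),(513.6,286.1),(435.6,259.5)]])
C=P.mean(0); print("centre",C,"screw sides",[np.linalg.norm(P[i]-P[i-1]).round(3) for i in range(4)])
B=np.array([.5944,-.2474]); d=B-C[:2]; print("bar dist",np.hypot(*d),"yaw",np.degrees(np.arctan2(d[1],d[0])))
f=(P[0]+P[1]-P[2]-P[3]); print("yaw from screws",np.degrees(np.arctan2(f[1],f[0])))
go([.42,.2045,.205],14.5)
w=viewer.calibration("wrist");R=np.array(w["R"]);cam=-R.T@np.array(w["t"]);o=robot.get_obs();T=Ro.from_euler("xyz",o["ee_rot"]).inv()
print("cam in tool",T.apply(cam-o["tool_pos"]),"axis in tool",T.apply(R[2]),w["fx"])
E
```

```text
centre [ 0.52366493 -0.21388237  0.019     ] screw sides [np.float64(0.144), np.float64(0.144), np.float64(0.144), np.float64(0.144)]
bar dist 0.07827440426499074 yaw -25.353811648108127
yaw from screws -26.803362617060195
t 0.1 pos [ 0.1375 -0.532   0.2045] rpy [-1.7989e+02 -1.0000e-02  1.4480e+01] F [ 0.4  0.1 -0.2] w 0.0938
units [ 2.289 -3.212  0.004] [-0.004 -0.    -0.001]
cam in tool [ 8.04595668e-02 -1.55591613e-04 -1.79480322e-01] axis in tool [-2.76835771e-01 -5.78375352e-04  9.60917073e-01] 345.84345257652416
```

```bash
python3 -m handwheel '[[1,-0.5,0,0,0,0],[1,-0.5,0,0,0,0],[1,-0.5,0,0,0,0],[1,-0.5,0,0,0,0],[1,-0.5,0,0,0,0],[1,-0.5,0,0,0,0]]' -1
python3 -m handwheel '[[1,-0.5,0,0,0,0],[1,-0.5,0,0,0,0],[1,-0.5,0,0,0,0],[1,-0.5,0,0,0,0],[1,-0.5,0,0,0,0],[1,-0.5,0,0,0,0],[1,-0.5,0,0,0,0],[1,-0.5,0,0,0,0]]'
python3 - <<'E'
from h import *
import pickle
c=viewer.calibration("wrist"); im=viewer.snapshot("wrist"); save(im,"pics/w1.png"); pickle.dump(c,open("w1.pkl","wb"))
go([.42,.2045,.205],14.5)
print("expect centre px",proj(c,[.5237,-.2139,.006]))
E
```

```text
time: 0.6
tool_pos: [0.3091, -0.382, 0.2052]
ee_rot: [-3.14, -0.002, 0.257]
wrist_force: [-0.4, 0.3, 0.3]
width: 0.0939
finger_force: 0.0
time: 1.27
tool_pos: [0.4748, -0.2382, 0.2047]
ee_rot: [-3.141, 0.002, 0.255]
wrist_force: [0.3, -0.1, 0.9]
width: 0.0938
finger_force: 0.0
t 1.32 pos [ 0.4743 -0.239   0.2049] rpy [-1.7998e+02  8.0000e-02  1.4500e+01] F [-0.4 -0.1 -0.4] w 0.0937
units [ 0.292 -2.215 -0.   ] [-0.001  0.003  0.   ]
expect centre px (np.float64(314.8766991386078), np.float64(165.04315041478344))
```

View pics/w1.png

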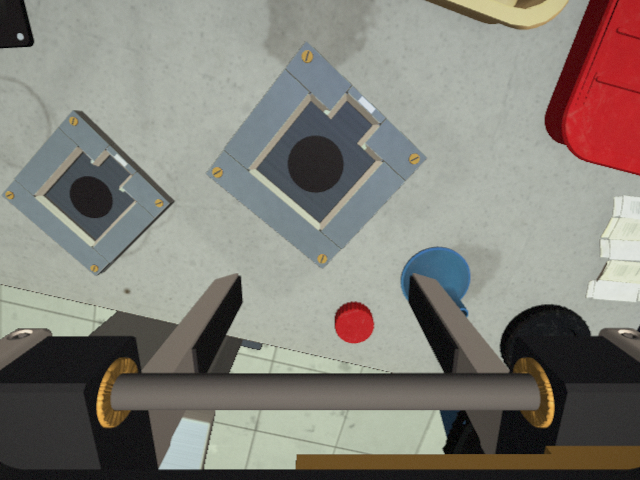

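Wrist view: the large stage's screws are at (308,57), (414,158), (322,259) and (218,173), the pocket disc at (316,164) and the white bar at (366,105). This agrees with the top view.

```bash
python3 -m handwheel '[[0.1,-0.8,0,0,0,0],[0.1,-0.8,0,0,0,0],[0.1,-0.8,0,0,0,0],[0.1,-0.8,0,0,0,0],[0.1,-0.8,0,0,0,0]]' >/dev/null
python3 -m handwheel '[[0.1,-0.8,0,0,0,0],[0.1,-0.8,0,0,0,0],[0.1,-0.8,0,0,0,0],[0.1,-0.8,0,0,0,0],[0.1,-0.8,0,0,0,0]]' >/dev/null
python3 -m handwheel '[[0.1,-0.6,0,0,0,0],[0.1,-0.6,0,0,0,0],[0.1,-0.6,0,0,0,0],[0.1,-0.6,0,0,0,0],[0.1,-0.6,0,0,0,0],[0.1,-0.6,0,0,0,0]]'
python3 - <<'E'
from h import *
import pickle
c=pickle.load(open("w1.pkl","rb")); im=cv2.imread("pics/w1.png"); hsv=cv2.cvtColor(im,cv2.COLOR_BGR2HSV)
P=[]
for x,y in [(308,57),(414,158),(322,259),(218,173)]:
    s=hsv[y-8:y+9,x-8:x+9]; m=((s[...,0]>8)&(s[...,0]<30)&(s[...,1]>90)).astype(np.uint8); M=cv2.moments(m,True)
    P.append(ray(c,(x-8+M["m10"]/M["m00"],y-8+M["m01"]/M["m00"]),.019))
P=np.array(P);C=P.mean(0); f=P[0]+P[1]-P[2]-P[3]
print("centre",C,"sides",[np.linalg.norm(P[i]-P[i-1]).round(3) for i in range(4)],"yaw",np.degrees(np.arctan2(f[1],f[0])), "disc",ray(c,(316,164),.006))
cw=viewer.calibration("wrist"); save(viewer.snapshot("wrist"),"pics/w2.png"); pickle.dump(cw,open("w2.pkl","wb"))
go([.4213,.2045,.1],14.5)
E
```

```text
time: 2.65
tool_pos: [0.4235, 0.2003, 0.2053]
ee_rot: [3.14, 0.0, 0.251]
wrist_force: [-0.8, 0.2, 0.2]
width: 0.0938
finger_force: 0.0
centre [ 0.52460698 -0.21407236  0.019     ] sides [np.float64(0.144), np.float64(0.144), np.float64(0.144), np.float64(0.145)] yaw -26.628647719132694 disc [ 0.52506479 -0.21479876  0.006     ]
t 2.7 pos [0.4235 0.2    0.2054] rpy [1.7993e+02 1.0000e-02 1.4320e+01] F [-0.5 -0.8  0.1] w 0.0939
units [-0.005 -0.025  0.527] [ 0.002  0.    -0.006]
```

View pics/w2.png

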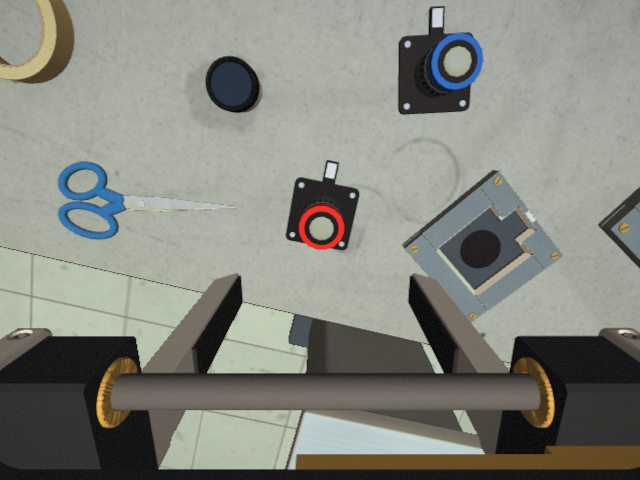

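Wrist view: red ring at (321,228), lug patch at (331,169), board screws at (301,185), (350,195) and (292,235). The blue lens stands well away at (456,61).

Run:
```python
from h import *
import pickle
c=pickle.load(open("w2.pkl","rb")); im=cv2.imread("pics/w2.png"); hsv=cv2.cvtColor(im,cv2.COLOR_BGR2HSV);H,S,V=[hsv[...,i].astype(int) for i in range(3)]
m=((((H<8)|(H>172))&(S>130)&(V>80))*255).astype(np.uint8); m[:,:280]=0;m[:,360:]=0
k=max(cv2.findContours(m,0,1)[0],key=cv2.contourArea);e=cv2.fitEllipse(k);L=ray(c,e[0],.066);print("ring",e,L)
def blob(x,y,r,z,th):
    s=(V[y-r:y+r+1,x-r:x+r+1]>th)&(S[y-r:y+r+1,x-r:x+r+1]<60); n,l,st,ce=cv2.connectedComponentsWithStats(s.astype(np.uint8))
    i=1+st[1:,4].argmax(); return ray(c,ce[i]+[x-r,y-r],z),st[i,4]
W,n=blob(331,169,6,.006,215); d=(W-L)[:2];print("lug",W,n,"dist",np.hypot(*d),"yaw",np.degrees(np.arctan2(d[1],d[0])))
A,B,D=[blob(*p,5,.006,110)[0] for p in[(301,185),(350,195),(292,235)]]
print("screws",A,B,D); 
for u in(A-D,B-A): print(np.hypot(*u[:2]),np.degrees(np.arctan2(u[1],u[0])))
E2=(B+D)/2; print("board centre",E2)
```

```text
ring ((321.205322265625, 226.63186645507812), (45.00035095214844, 45.605255126953125), 101.94279479980469) [0.42303318 0.20395598 0.066     ]
lug [0.47220247 0.20645971 0.006     ] 92 dist 0.04923299965847586 yaw 2.915019414637945
screws [0.44876607 0.23370814 0.006     ] [0.45143279 0.1766084  0.006     ] [0.39159805 0.23105685 0.006     ]
0.05722947357105666 2.6553152694229225
0.05716197852949049 -87.32606728510466
board centre [0.42151542 0.20383263 0.006     ]
```

Lens at (0.422, 0.204), yaw 2.7°. Seat at (0.5246, -0.2141), yaw -26.6°, so the turn needed is about -29.3°. Descend and grip.

```bash
python3 -m handwheel '[[0,-0.02,0.2,0,0,0],[0,-0.02,0.4,0,0,0],[0,-0.02,0.6,0,0,0],[0,-0.02,0.8,0,0,0],[0,-0.02,0.91,0,0,0],[0,-0.02,0.91,0,0,0]]'
python3 -m handwheel '[[0,0,0,0,0,0],[0,0,0,0,0,0],[0,0,0,0,0,0],[0,0,0,0,0,0],[0,0,0,0,0,0],[0,0,0,0,0,0],[0,0,0,0,0,0]]' 1
```

```text
time: 3.2
tool_pos: [0.4176, 0.2021, 0.0175]
ee_rot: [3.14, 0.013, 0.249]
wrist_force: [-0.5, -0.0, 0.6]
width: 0.0944
finger_force: 0.0
time: 3.78
tool_pos: [0.4223, 0.2063, 0.0241]
ee_rot: [-3.142, -0.001, 0.253]
wrist_force: [0.2, 0.5, 0.5]
width: 0.0511
finger_force: 0.0
```

```bash
python3 -m handwheel '[[0,0,0,0,0,0],[0,0,0,0,0,0],[0,0,0,0,0,0],[0,0,0,0,0,0],[0,0,0,0,0,0]]'
```

```text
time: 4.2
tool_pos: [0.4224, 0.2053, 0.0239]
ee_rot: [3.14, -0.001, 0.253]
wrist_force: [1.1, -5.4, 4.9]
width: 0.0438
finger_force: 30.0
```

```bash
python3 -m handwheel '[[0,0,-0.05,0,0,0],[0,0,-0.15,0,0,0],[0,0,-0.25,0,0,0],[0,0,-0.35,0,0,0],[0,0,-0.45,0,0,0],[0,0,-0.5,0,0,0],[0,0,-0.5,0,0,0]]'
python3 - <<'E'
from h import *
go([.5246,-.2141,.125],14.5-29.3)
E
```

```text
time: 4.78
tool_pos: [0.423, 0.2073, 0.1258]
ee_rot: [-3.14, -0.005, 0.253]
wrist_force: [0.6, 0.5, -4.2]
width: 0.0433
finger_force: 30.0
t 4.78 pos [0.423  0.2073 0.1258] rpy [-179.9    -0.26   14.51] F [ 0.6  0.5 -4.2] w 0.0433
units [-0.036  2.167 -0.   ] [-0.006 -0.008  0.977]
```

```bash
python3 -m handwheel '[[0,0.06,0,0,0,0],[0,0.18,0,0,0,0],[0,0.33,0,0,0,0],[0,0.5,0,0,0,0],[-0.01,0.67,0,0,0,0],[-0.01,0.82,0,0,0,0],[-0.02,0.94,0,0,0,0],[-0.02,1,0,0,0,0]]' >/dev/null
python3 -m handwheel '[[0,0.06,0,0,0,0.05],[0,0.18,0,0,0,0.15],[0,0.33,0,0,0,0.3],[0,0.5,0,0,0,0.45],[-0.01,0.67,0,0,0,0.6],[-0.01,0.82,0,0,0,0.75],[-0.01,0.94,0,0,0,0.88],[-0.02,1,0,0,0,0.95],[-0.02,1,0,0,0,0.98],[-0.02,1,0,0,0,0.98]]'
python3 - <<'E'
from h import *
import pickle
c=viewer.calibration("wrist"); save(viewer.snapshot("wrist"),"pics/w3.png"); pickle.dump(c,open("w3.pkl","wb"))
go([.5246,-.2141,.08],14.5-29.3)
E
```

```text
time: 6.28
tool_pos: [0.5138, -0.1821, 0.1226]
ee_rot: [-3.14, 0.002, -0.26]
wrist_force: [-0.4, 0.1, -3.7]
width: 0.0435
finger_force: 30.0
t 6.33 pos [ 0.5138 -0.1816  0.1229] rpy [-1.7991e+02  9.0000e-02 -1.4830e+01] F [-1.2 -0.6 -3.1] w 0.0436
units [0.094 0.144 0.214] [-0.003  0.003 -0.001]
```

View pics/w3.png

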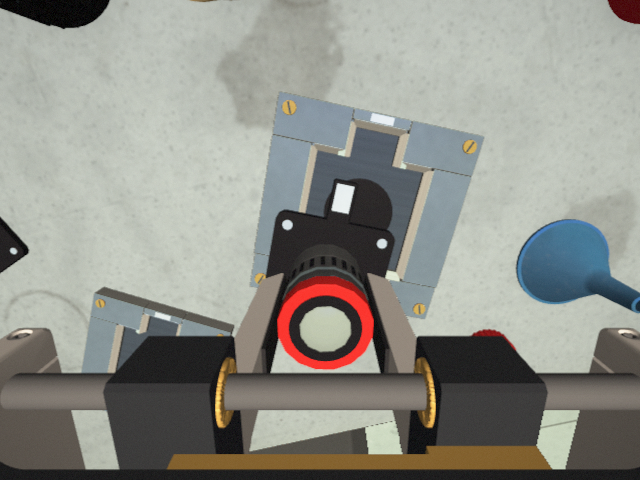

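The lens is held upright: ring at (326,325), lug patch at (343,198), board screws at (288,225) and (382,243), with the lug pointing at the notch. I measure its pose in the hand before lowering.

Run:
```python
from h import *
import pickle
c=pickle.load(open("w3.pkl","rb")); im=cv2.imread("pics/w3.png"); hsv=cv2.cvtColor(im,cv2.COLOR_BGR2HSV);H,S,V=[hsv[...,i].astype(int) for i in range(3)]
m=((((H<8)|(H>172))&(S>130)&(V>80))*255).astype(np.uint8); m[:,:260]=0;m[:,390:]=0
k=max(cv2.findContours(m,0,1)[0],key=cv2.contourArea);e=cv2.fitEllipse(cv2.convexHull(k));h=.1229-.0239;L=ray(c,e[0],h+.066);print("ring",e,L)
def blob(x,y,r,th):
    s=(V[y-r:y+r+1,x-r:x+r+1]>th)&(S[y-r:y+r+1,x-r:x+r+1]<60); n,l,st,ce=cv2.connectedComponentsWithStats(s.astype(np.uint8))
    i=1+st[1:,4].argmax(); print(st[i,4],ce[i]+[x-r,y-r]); return ray(c,ce[i]+[x-r,y-r],h+.006)
W=blob(343,198,18,190); A=blob(288,225,8,150); B=blob(382,243,8,150)
u=A-B; yaw=np.degrees(np.arctan2(u[1],u[0]))-90; print("screws",np.hypot(*u[:2]),"yaw",yaw)
d=(W-L)[:2]; print("lug dist",np.hypot(*d),"yaw",np.degrees(np.arctan2(d[1],d[0])))
a=np.radians(yaw); X=np.array([np.cos(a),np.sin(a)]); M=(A+B)[:2]/2; C=M-X*.02859; C2=W[:2]-X*.0483
print("axis from screws",C,"lug",C2,"ring",L[:2],"tcp",[.5138,-.1816])
```

```text
ring ((325.0909118652344, 322.3692932128906), (94.3592529296875, 97.35407257080078), 85.0052261352539) [ 0.51611693 -0.18277854  0.165     ]
470 [342.49148936 198.02765957]
83 [286.95180723 224.31325301]
78 [381.58974359 243.20512821]
screws 0.057149750636594776 yaw -26.64973792456675
lug dist 0.0465621234086488 yaw -27.229469906800006
axis from screws [ 0.51252405 -0.18155386] lug [ 0.51435023 -0.18241905] ring [ 0.51611693 -0.18277854] tcp [0.5138, -0.1816]
```

Held yaw is -26.65° against the seat's -26.6°, and the axis is within 1 mm of the TCP. The pocket has 9 mm of clearance, so move over it and lower in small steps.

```bash
python3 -m handwheel '[[0.03,0.04,0,0,0,0],[0.06,0.09,0.02,0,0,0],[0.09,0.13,0.08,0,0,0],[0.095,0.145,0.15,0,0,0],[0.095,0.145,0.22,0,0,0],[0.095,0.145,0.27,0,0,0],[0.095,0.145,0.3,0,0,0],[0.095,0.145,0.3,0,0,0],[0.095,0.145,0.3,0,0,0]]'
python3 - <<'E'
from h import *
go([.525,-.2141,.031],14.5-29.3)
E
```

```text
time: 7.08
tool_pos: [0.525, -0.2161, 0.0631]
ee_rot: [-3.142, 0.001, -0.26]
wrist_force: [1.3, 0.1, -3.4]
width: 0.0434
finger_force: 30.0
t 7.08 pos [ 0.525  -0.2161  0.0631] rpy [-1.800e+02  4.000e-02 -1.491e+01] F [ 1.3  0.1 -3.4] w 0.0434
units [-0.002 -0.01   0.16 ] [-0.     0.001 -0.004]
```

```bash
python3 -m handwheel '[[0,-0.005,0.03,0,0,0],[0,-0.005,0.06,0,0,0],[0,-0.005,0.09,0,0,0],[0,-0.005,0.11,0,0,0],[0,-0.005,0.125,0,0,0],[0,-0.005,0.135,0,0,0],[0,-0.005,0.14,0,0,0],[0,-0.005,0.14,0,0,0]]'
python3 -m handwheel '[[0,0,0.006,0,0,0],[0,0,0.012,0,0,0],[0,0,0.018,0,0,0],[0,0,0.018,0,0,0],[0,0,0.018,0,0,0]]'
```

```text
time: 7.75
tool_pos: [0.5253, -0.2152, 0.0353]
ee_rot: [-3.142, 0.0, -0.26]
wrist_force: [0.6, -0.6, -2.9]
width: 0.0436
finger_force: 30.0
time: 8.17
tool_pos: [0.5253, -0.2152, 0.0318]
ee_rot: [3.142, 0.0, -0.26]
wrist_force: [-0.1, 0.1, -4.0]
width: 0.0434
finger_force: 30.0
```

```bash
python3 -m handwheel '[[0,0,0.004,0,0,0],[0,0,0.007,0,0,0],[0,0,0.007,0,0,0],[0,0,0.007,0,0,0]]'
python3 -m handwheel '[[0,0,0.003,0,0,0],[0,0,0.005,0,0,0],[0,0,0.005,0,0,0],[0,0,0.005,0,0,0]]'
```

```text
time: 8.5
tool_pos: [0.5253, -0.2152, 0.0304]
ee_rot: [3.142, 0.0, -0.26]
wrist_force: [-0.2, -0.1, -3.0]
width: 0.0436
finger_force: 30.0
time: 8.83
tool_pos: [0.5255, -0.2153, 0.03]
ee_rot: [3.141, -0.001, -0.26]
wrist_force: [-0.7, 1.3, -0.2]
width: 0.0433
finger_force: 30.0
```

Contact came at TCP z = 0.030, as predicted, and the floor now carries the weight. One small nudge, then look before letting go.

```bash
python3 -m handwheel '[[0,0,0.003,0,0,0],[0,0,0.003,0,0,0],[0,0,0.003,0,0,0]]'
python3 - <<'E'
from h import *
import pickle
im=viewer.snapshot("wrist"); save(im,"pics/w4.png"); pickle.dump(viewer.calibration("wrist"),open("w4.pkl","wb"))
save(cv2.resize(viewer.snapshot("scene")[190:260,320:460],(800,400),interpolation=2),"pics/s4.png")
E
```

```text
time: 9.08
tool_pos: [0.5255, -0.2152, 0.03]
ee_rot: [3.141, -0.001, -0.26]
wrist_force: [-3.5, 2.6, 5.3]
width: 0.0435
finger_force: 30.0
```

View pics/w4.png

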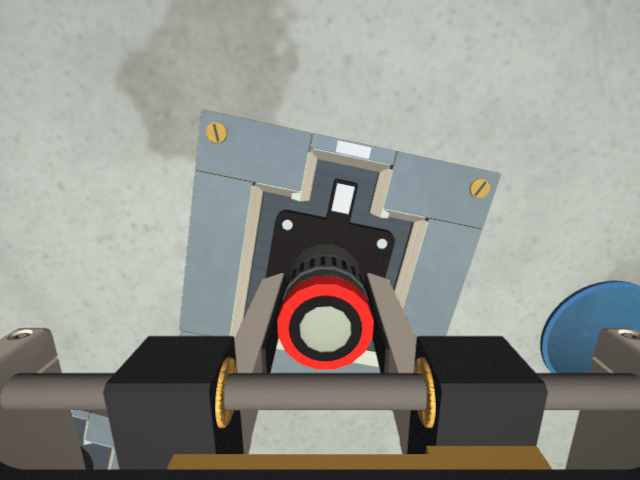

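The board lies inside the pocket with clearance all round, the lug patch (343,198) is in the notch below the bar (353,149), and it sits square. Release and retreat straight up.

```bash
python3 -m handwheel '[[0,0,0,0,0,0],[0,0,0,0,0,0],[0,0,0,0,0,0],[0,0,0,0,0,0],[0,0,0,0,0,0],[0,0,0,0,0,0],[0,0,0,0,0,0]]' -1
python3 -m handwheel '[[0,0,-0.05,0,0,0],[0,0,-0.15,0,0,0],[0,0,-0.3,0,0,0],[0,0,-0.45,0,0,0],[0,0,-0.6,0,0,0],[0,0,-0.75,0,0,0],[0,0,-0.85,0,0,0],[0,0,-0.85,0,0,0],[0,0,-0.85,0,0,0]]'
python3 - <<'E'
from h import *
c=viewer.calibration("wrist"); save(viewer.snapshot("wrist"),"pics/w5.png")
im=viewer.snapshot("wrist"); H,S,V=cv2.split(cv2.cvtColor(im,cv2.COLOR_RGB2HSV).astype(np.uint8))
m=((((H<8)|(H>172))&(S>130)&(V>80))*255).astype(np.uint8); m[:,:270]=0;m[:,380:]=0
k=max(cv2.findContours(m,0,1)[0],key=cv2.contourArea);e=cv2.fitEllipse(cv2.convexHull(k))
print("ring",e,"world if home",ray(c,e[0],.072))
E
```

```text
time: 9.77
tool_pos: [0.5253, -0.2152, 0.0287]
ee_rot: [3.142, 0.0, -0.26]
wrist_force: [0.2, 0.5, 0.1]
width: 0.087
finger_force: 0.0
time: 10.52
tool_pos: [0.5261, -0.2156, 0.201]
ee_rot: [3.141, -0.004, -0.26]
wrist_force: [-0.9, 0.6, -1.9]
width: 0.094
finger_force: 0.0
ring ((325.0149841308594, 229.91632080078125), (47.75467300415039, 47.953311920166016), 61.651123046875) world if home [ 0.52652651 -0.2157479   0.072     ]
```

View pics/w5.png

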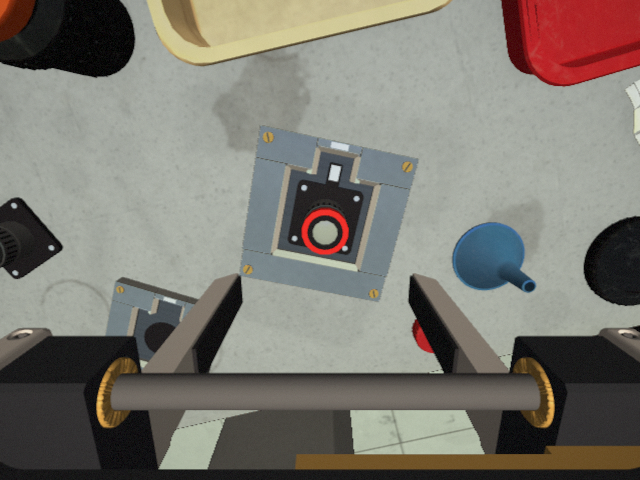

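The lens lies square and flat in the pocket (ring at (325,230), within about 2 mm of centre), the lug is in the notch, and the gripper is clear. Handing in.

```bash
python3 -c "
from bench import robot
print(robot.close_job())"
```

```text
the job is handed in; nothing more can be done
None
```

The red-ringed lens is fitted in the larger grey stage, key in the notch and flat on the pocket floor, released with the gripper clear; I did not touch the blue-ringed lens or the loupe, and the job was handed in at about 10.6 s.

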